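# Find the rocking corner of the tooling slab and press its shim snug

### The arm

A 7-joint arm with a two-finger parallel gripper is mounted at the origin on the work surface. World frame = base frame: x ahead of the robot, y to its left, z up, the work surface at z = 0. Lengths are in m, angles in rad, forces in N, time in s.
With the tool pointing down it reaches from about 0.425 to 0.875 m from the base axis. Payload 9.9 kg.
Tool frame: the origin (TCP) lies on the centre line of the jaws, within the pads' length; the fingertips stand 17 mm ahead of it and the grasp point (between the pads) lies 2 mm behind it; x points along the fingers, z is the direction in which the jaws open and shut, and the axes are right-handed (so a half turn about x gives the same grasp; the last joint's range is limited). The gripper opens to 85 mm and grips with 20 to 120 N. Pads are 22 mm wide; open, the fingers measure 114 mm over their backs; the gripper's body (76 mm by 85 mm) begins 54 mm behind the grasp point. The pads swing forward as they close: fully open they stand 13 mm farther back than shut.
Start: joints at [-1.302, 0.576, 0.025, 1.437, -0.015, 1.129, -0.057], TCP at [0.233, 0.633, 0.22] pointing down, gripper open.
Joint ranges: [-2.76, 2.76], [-0.34, 2.15], [-1.52, 1.57], [0.19, 2.46], [-1.09, 4.23], [0.17, 1.99], [-2.82, 2.82]. Speed limits (rad/s): [2.22, 2.22, 3.01, 3.01, 3.14, 3.14, 3.14].

### API

Orientations are given as a 3x3 rotation matrix whose columns are the frame's x, y, z axes.
In Python, from cell import sensors, eyes, job, finder gives the robot as it stands. The module is installed in compiled form; this text tells all that it offers.
- The arm moves only by the shell command python3 -m inch 'ROWS' [OPENING] [FORCE]. ROWS is JSON, a list of rows, each an object with "linear": the shift along the tool's x, y, z in m, a list of three; "roll": the turn about the tool's x in degrees. In form: [{"linear": [dx, dy, dz], "roll": roll}, ...]. A call has 1 to 5 rows; each row is the pose to reach, as a shift and turn from the pose commanded when the call began, along the tool's axes at that moment; what a row does not reach only later rows make up. A row lasts 1/8 s, in which the tool goes at most 62.5 mm and 10.7 degrees, less where a joint would pass 70% of its speed; a pose out of reach is approached as far as the arm can. A call with a gripper value outside its range is refused whole. OPENING is the closure, from -1 (fully open) to 1 (shut), so that 0 is half open, set as the call begins (- or left out, the last holds). The fingers move at their own pace and stop on an object; FORCE is the grip in N (left out, the last holds). Time passes only in rows, so rows that repeat a pose let the fingers close. It gives the time, the measured TCP pose, the force and the opening at its end, in the units of the state.
- sensors.state(): the state, without advancing time (a new reading comes with each control period).
- eyes.camera(name): name is "scene" or "side" or "wrist"; returns the picture (384x512x3 uint8, blue, green, red); there is no depth.
- eyes.calibration(name): a dict with "camera_matrix" (3x3 intrinsics, pixels), "rvec" (rotation vector, rad) and "tvec" (3), from world to camera coordinates, as OpenCV has them. Camera axes: x right, y down, z forward; pixel columns grow to the right and rows downward; lengths in m; the calibration is good to about 2 mm. A picture is of the moment at which its call begins: read the wrist's pose just before it. calibration takes no time and is no camera call; for the wrist camera it gives the pose at the moment of the call.
- job.finish_job(): hands the job in, once; it reports no verdict.
Trained networks look in the newest picture that a camera, given by its name, has taken for a name from the list of things; names that differ only in an ending like _2 or _b are one class to them, and where a whole thing is asked for, a point or a joint stands for the part that bears it (a point fixed in the world has none). Each returns a list of dicts, best first, with "confidence" (0 to 1); they miss things now and then, are a little off and sometimes report something else, mostly with a low value. They report only what shows in the picture. A call takes as long as a camera call. They do not tell look-alikes from the thing itself.
- finder.spot_in(camera, name): "bbox" ([left, top, right, bottom] in pixels, round what is visible of it).
The state is a dict: "time_s": time; "joints": joint angles; "qvel": joint speeds; "joint_torque": joint torques, N m; "tcp_pos": TCP position; "eef_rot": TCP orientation; "force": force on the tool from outside, world axes, zero at the start; "ft_torque": the same for the moment, N m; "grip_width": finger opening in m.
Only numpy, scipy, OpenCV 4.12 (cv2) and the standard library are available. Lean on these libraries where they do the work, as an engineer would, in place of code of your own. Each camera call takes 0.05 s, during which the arm holds its last target.

### The job

The marble tooling slab rocks on its wedge shims. With closed fingertips press down on its corners in turn until you find the one that gives, then press that corner's wooden shim in under the slab until it sits snug, so that the slab lies level and solid, leaving the other three shims as they are; finally press that corner once more, firmly, to make sure that it no longer gives. Only press and push: pick nothing up, and leave the slab in its place and the tools around it alone.

Things in the scene. Friction and masses are not known exactly. Their poses are not given: they have to be found in the camera images.
- slab: white marble tooling slab, 180 (x) x 260 (y) x 30 mm, about 3.8 kg, loose; origin at the centre of its underside, which is 11.4 mm above the bench when level (top 41.4 mm); x along its short side (away from the robot at yaw 0), y to the left along its long side. The lower edges of its left and right ends rest on four wedge shims, one near each corner; one shim, any of the four, is loose
- corner_near_left (a point): where to press the slab's near left corner: on its top face, 30 mm in from the long side, 20 mm in from the end. Over the loose shim (about 3.5 mm of gap) the corner starts to give at 4 to 8 N, sinks about 3 mm under 10 N and comes back up when let go; a supported corner gives less than 1 mm
- corner_near_right (a point): where to press the slab's near right corner: on its top face, 30 mm in from the long side, 20 mm in from the end. Over the loose shim (about 3.5 mm of gap) the corner starts to give at 4 to 8 N, sinks about 3 mm under 10 N and comes back up when let go; a supported corner gives less than 1 mm
- corner_far_left (a point): where to press the slab's far left corner: on its top face, 30 mm in from the long side, 20 mm in from the end. Over the loose shim (about 3.5 mm of gap) the corner starts to give at 4 to 8 N, sinks about 3 mm under 10 N and comes back up when let go; a supported corner gives less than 1 mm
- corner_far_right (a point): where to press the slab's far right corner: on its top face, 30 mm in from the long side, 20 mm in from the end. Over the loose shim (about 3.5 mm of gap) the corner starts to give at 4 to 8 N, sinks about 3 mm under 10 N and comes back up when let go; a supported corner gives less than 1 mm
- end_near_left (a point): near left light-wood wedge shim: middle of its thick outer end face, 6 mm above its underside; own y points outwards, away from the slab. 75 mm long, 30 wide, 2 thick at the inner tip, 13.7 at this end; 22 mm of it is under the slab; on a leather pad up to 6 mm thick, which ends 12 mm beyond it. The loose one, pushed inwards along the slab's y, slides freely for about 22 mm, then wedges: 6 to 10 N sets it; 20 N shoves the slab
- end_near_right (a point): near right light-wood wedge shim: middle of its thick outer end face, 6 mm above its underside; own y points outwards, away from the slab. 75 mm long, 30 wide, 2 thick at the inner tip, 13.7 at this end; 22 mm of it is under the slab; on a leather pad up to 6 mm thick, which ends 12 mm beyond it. The loose one, pushed inwards along the slab's y, slides freely for about 22 mm, then wedges: 6 to 10 N sets it; 20 N shoves the slab
- end_far_left (a point): far left light-wood wedge shim: middle of its thick outer end face, 6 mm above its underside; own y points outwards, away from the slab. 75 mm long, 30 wide, 2 thick at the inner tip, 13.7 at this end; 22 mm of it is under the slab; on a leather pad up to 6 mm thick, which ends 12 mm beyond it. The loose one, pushed inwards along the slab's y, slides freely for about 22 mm, then wedges: 6 to 10 N sets it; 20 N shoves the slab
- end_far_right (a point): far right light-wood wedge shim: middle of its thick outer end face, 6 mm above its underside; own y points outwards, away from the slab. 75 mm long, 30 wide, 2 thick at the inner tip, 13.7 at this end; 22 mm of it is under the slab; on a leather pad up to 6 mm thick, which ends 12 mm beyond it. The loose one, pushed inwards along the slab's y, slides freely for about 22 mm, then wedges: 6 to 10 N sets it; 20 N shoves the slab
- maul: bystander: white maul standing on its head, 62 mm across, 193 mm high, origin under its centre
- finish_jar: bystander: amber jar with black cap, 56 mm across, 75 mm high, origin under its centre
- stamp_block: bystander: wooden block 50 x 150 x 30 mm with five upright steel stamps, 80 mm high in all, origin under its centre
Not all that is in view belongs to the job. What is shaped like the part that bears end_near_left but black or grey is not meant.

How it is judged:
By the outcome, as a careful person would: the job done as asked, in the order asked, and still so for the second after the job is handed in, with the robot touching nothing.
It also fails if it takes over 61 s, if anything falls off the work surface, if the arm or the gripper's body presses on something with over 40 N, if the wrist force passes 120 N, or if a joint passes its speed limit or range.

## Working session

There is one attempt and no reset: what is moved stays moved. The work goes in short steps, Python scripts to look and compute and a shell command to move; the robot and the scene stay as the last step left them, time stands still between calls to the robot, and variables do not carry over. Pictures are saved under pics/ and viewed, and the job is handed in when it is done.

```bash
mkdir -p pics; python3 - <<'E'
from cell import sensors, eyes, finder
import cv2,numpy as np
s=sensors.state()
print(s['time_s'],s['tcp_pos'],np.round(s['eef_rot'],3).tolist(),s['force'],s['grip_width'])
for n in ("scene","side"):
    im=eyes.camera(n); cv2.imwrite(f"pics/{n}0.png",im)
    c=eyes.calibration(n); R=cv2.Rodrigues(np.array(c['rvec'],float))[0]
    print(n,np.round(c['camera_matrix'],1).tolist(),'cam pos',(-R.T@np.array(c['tvec']).reshape(3)).round(3), 'fwd',R[2].round(3))
    for k in ("slab","end_near_left"):
        print(k,[(np.round(d['bbox']).tolist(),round(d['confidence'],2)) for d in finder.spot_in(n,k)])
print(sensors.state()['time_s'])
E
```

```text
0.0 [0.23308112 0.63296201 0.21914516] [[-0.0, -0.938, 0.345], [-0.002, 0.345, 0.938], [-1.0, -0.0, -0.002]] [-0.87472325 -0.88584363 -0.29359911] 0.08543946817366851
scene [[412.9, 0.0, 256.8], [0.0, 412.9, 192.3], [0.0, 0.0, 1.0]] cam pos [0.95  0.582 1.043] fwd [-0.346 -0.467 -0.814]
slab [([190.0, 158.0, 294.0, 249.0], 0.69)]
end_near_left [([281.0, 220.0, 305.0, 232.0], 0.71), ([337.0, 235.0, 353.0, 264.0], 0.71), ([313.0, 209.0, 338.0, 220.0], 0.7)]
side [[442.8, 0.0, 258.0], [0.0, 442.8, 184.3], [0.0, 0.0, 1.0]] cam pos [ 0.134 -0.78   0.948] fwd [ 0.332  0.636 -0.697]
slab [([218.0, 160.0, 320.0, 244.0], 0.57)]
end_near_left [([176.0, 155.0, 192.0, 170.0], 0.69), ([216.0, 160.0, 319.0, 245.0], 0.69), ([215.0, 173.0, 227.0, 182.0], 0.48), ([173.0, 183.0, 201.0, 196.0], 0.46)]
0.3
```

View pics/scene0.png

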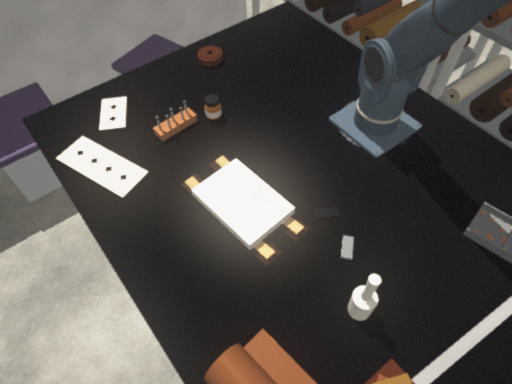

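View pics/side0.png

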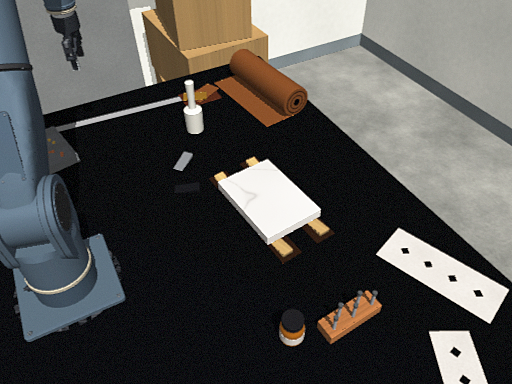

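```bash
python3 - <<'E'
import cv2
a=cv2.imread('pics/scene0.png')[135:275,170:370]; cv2.imwrite('pics/scene0c.png',cv2.resize(a,None,fx=4,fy=4,interpolation=2))
a=cv2.imread('pics/side0.png')[130:270,160:360]; cv2.imwrite('pics/side0c.png',cv2.resize(a,None,fx=4,fy=4,interpolation=2))
E
```

```text
(no output)
```

View pics/scene0c.png

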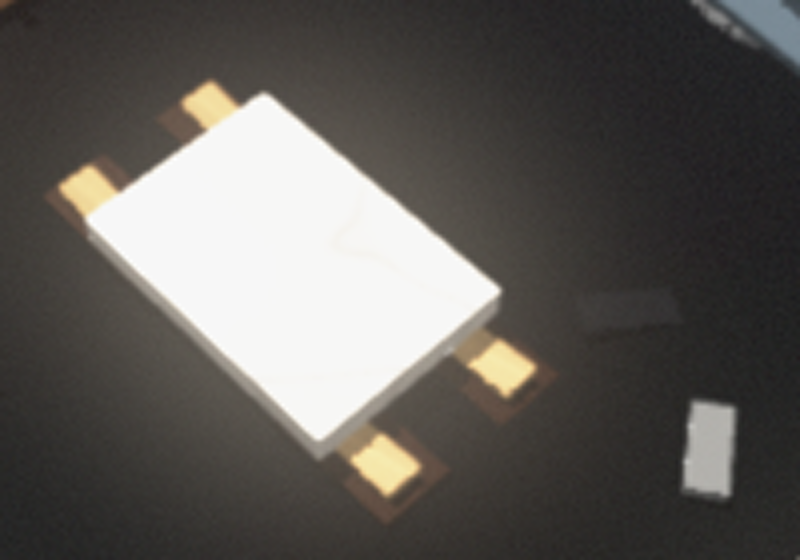

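View pics/side0c.png

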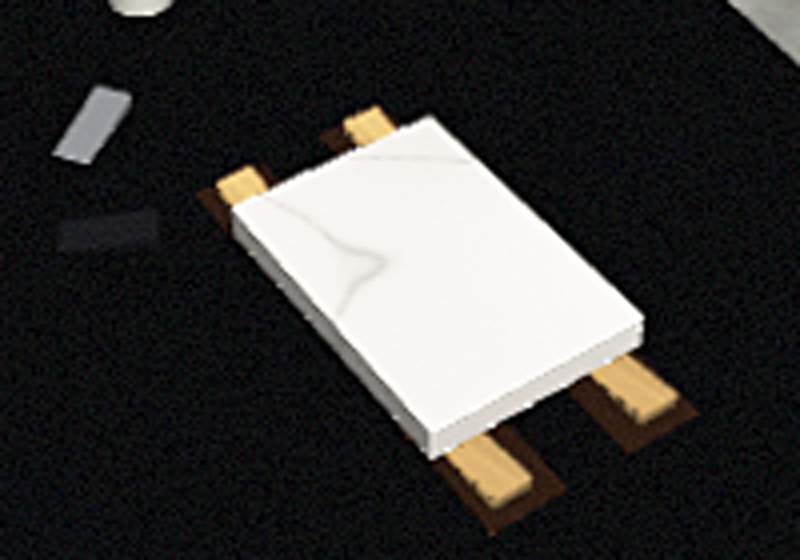

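The slab's top corners in the scene view are (236,158), (295,208), (250,246) and (192,190). In the side view they are (268,160), (321,211), (268,238) and (218,182). There are four tan shims on dark leather pads at its ends. The two look-alikes near scene (347,247), grey, and (326,212), black, are not meant.

```bash
cat > h.py <<'E'
from cell import sensors, eyes, finder
import cv2,numpy as np
def cal(n):
    c=eyes.calibration(n); return np.array(c['camera_matrix'],float),np.array(c['rvec'],float).reshape(3),np.array(c['tvec'],float).reshape(3)
def proj(n,P):
    K,r,t=cal(n); return cv2.projectPoints(np.array(P,float).reshape(-1,3),r,t,K,None)[0].reshape(-1,2)
def onz(n,uv,z):
    K,r,t=cal(n);R=cv2.Rodrigues(r)[0];o=-R.T@t
    d=(R.T@np.linalg.inv(K)@np.c_[np.array(uv,float).reshape(-1,2),np.ones(len(np.array(uv).reshape(-1,2)))].T).T
    return o+d*((z-o[2])/d[:,2])[:,None]
def tri(a,pa,b,pb):
    def P(n):
        K,r,t=cal(n);return K@np.c_[cv2.Rodrigues(r)[0],t]
    X=cv2.triangulatePoints(P(a),P(b),np.array(pa,float).T,np.array(pb,float).T);return (X[:3]/X[3]).T
E
python3 - <<'E'
from h import *
from scipy.optimize import least_squares
S=np.array([(265,93),(500,292),(320,443),(88,220)])/4+[170,135]-.375
D=np.array([(432,118),(643,322),(430,432),(233,207)])/4+[160,130]-.375
print('scene',onz('scene',S,.0414).round(4).tolist());print('side',onz('side',D,.0414).round(4).tolist())
# scene order -> world
E
```

```text
scene [[0.4952, -0.1398, 0.0414], [0.4711, 0.1183, 0.0414], [0.6481, 0.1368, 0.0414], [0.6727, -0.1206, 0.0414]]
side [[0.6454, 0.1319, 0.0414], [0.6678, -0.1269, 0.0414], [0.4917, -0.1404, 0.0414], [0.4677, 0.1161, 0.0414]]
```

```bash
python3 - <<'E'
from h import *
S=np.array([(265,93),(500,292),(320,443),(88,220)])/4+[170,135]-.375
D=np.array([(432,118),(643,322),(430,432),(233,207)])/4+[160,130]-.375
D=D[[2,3,0,1]]
X=tri('scene',S,'side',D);print(X.round(4))
c=X.mean(0);v=X[1]-X[0]+X[2]-X[3];w=X[3]-X[0]+X[2]-X[1];print(c,np.degrees([np.arctan2(-v[0],v[1]),np.arctan2(w[1],w[0])]))
print('maul',onz('scene',[(361,305)],.03),onz('side',[(195,126)],.03))
print('jar',onz('scene',[(212,108)],.04),onz('side',[(292,328)],.04))
print('block',onz('scene',[(176,124)],.03),onz('side',[(350,315)],.03))
for n in('scene','side'):
  for k in('maul','finish_jar','stamp_block'):print(n,k,[(np.round(d['bbox']).tolist(),round(d['confidence'],2)) for d in finder.spot_in(n,k)][:2])
E
```

```text
[[ 0.4933 -0.1401  0.04  ]
 [ 0.4691  0.1177  0.0393]
 [ 0.6472  0.1353  0.0381]
 [ 0.671  -0.1236  0.0366]]
[ 0.57015856 -0.00268413  0.03849177] [5.30293398 5.46511724]
maul [[0.5245735  0.43851595 0.03      ]] [[0.51807697 0.41781586 0.03      ]]
jar [[ 0.4271173  -0.37745415  0.04      ]] [[ 0.41623829 -0.38795535  0.04      ]]
block [[ 0.56318326 -0.39773022  0.03      ]] [[ 0.55159786 -0.41985714  0.03      ]]
scene maul [([345.0, 271.0, 378.0, 322.0], 0.63), ([215.0, 155.0, 228.0, 168.0], 0.33)]
scene finish_jar [([203.0, 92.0, 225.0, 120.0], 0.57)]
scene stamp_block [([152.0, 100.0, 198.0, 139.0], 0.77)]
side maul [([182.0, 82.0, 202.0, 136.0], 0.77)]
side finish_jar [([278.0, 309.0, 309.0, 347.0], 0.73)]
side stamp_block [([319.0, 289.0, 382.0, 344.0], 0.83)]
```

```bash
python3 -m inch '[{"linear":[-0.06,0,0],"roll":-5},{"linear":[-0.09,0.01,-0.03],"roll":-10},{"linear":[-0.1,0.02,-0.09],"roll":-17},{"linear":[-0.1,0.0,-0.15],"roll":-25.5},{"linear":[-0.1,-0.02,-0.21],"roll":-25.5}]' 1 40
```

```text
time_s: 1.23
tcp_pos: [0.1791, 0.4291, 0.3202]
eef_rot: [[0.0, -0.995, -0.095], [0.001, -0.095, 0.995], [-1.0, -0.001, 0.001]]
force: [0.8, 0.2, 1.1]
grip_width: 0.0001
```

```bash
python3 -m inch '[{"linear":[0,-0.04,-0.045],"roll":0},{"linear":[0,-0.08,-0.09],"roll":0},{"linear":[0,-0.12,-0.135],"roll":0},{"linear":[0,-0.16,-0.18],"roll":0},{"linear":[0,-0.2,-0.225],"roll":0}]'; python3 -m inch '[{"linear":[0,-0.04,-0.045],"roll":0},{"linear":[0,-0.08,-0.09],"roll":0},{"linear":[0,-0.12,-0.135],"roll":0},{"linear":[0,-0.15,-0.18],"roll":0},{"linear":[0,-0.15,-0.225],"roll":0}]'
python3 - <<'E'
from h import *
s=sensors.state();print(s['tcp_pos'],s['force'],s['ft_torque'])
im=eyes.camera('wrist');cv2.imwrite('pics/w1.png',im)
for k in('slab','end_near_left'):print(k,[(np.round(d['bbox']).tolist(),round(d['confidence'],2)) for d in finder.spot_in('wrist',k)])
E
```

```text
time_s: 1.85
tcp_pos: [0.4005, 0.2239, 0.3205]
eef_rot: [[0.001, -0.996, -0.092], [0.001, -0.092, 0.996], [-1.0, -0.001, 0.001]]
force: [0.7, 0.4, 0.0]
grip_width: -0.0003
time_s: 2.48
tcp_pos: [0.5711, 0.0137, 0.3193]
eef_rot: [[-0.0, -0.996, -0.092], [-0.001, -0.092, 0.996], [-1.0, 0.0, -0.001]]
force: [-0.3, -0.3, 0.1]
grip_width: 0.0
[0.57112364 0.01365255 0.31932443] [-0.26001019 -0.28119287  0.07352639] [-0.01223875 -0.01316848 -0.02080855]
slab [([155.0, 89.0, 336.0, 204.0], 0.61)]
end_near_left [([330.0, 99.0, 360.0, 120.0], 0.88), ([427.0, 44.0, 463.0, 96.0], 0.66), ([348.0, 6.0, 395.0, 64.0], 0.55)]
```

View pics/w1.png

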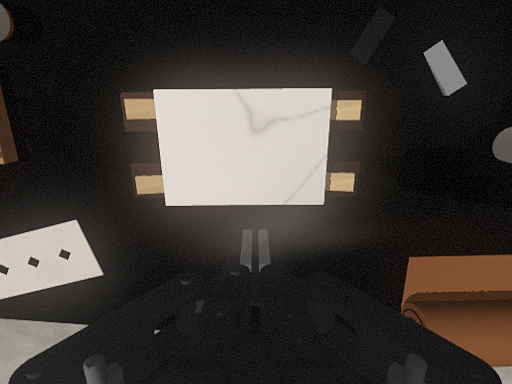

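The wrist view shows the slab at (155–331, 88–205). The light-wood shims are near left (349,110), near right (140,110), far left (342,182) and far right (150,184). The black (373,35) and grey (445,68) look-alikes lie apart from the slab, so I leave them alone.

```bash
python3 - <<'E'
from h import *
im=cv2.imread('pics/w1.png')[75:215,110:375];cv2.imwrite('pics/w1c.png',cv2.resize(im,None,fx=3,fy=3,interpolation=2))
C=onz('wrist',[(155,89),(324,205),(331,88),(166,205)],.0414);print(C.round(4).tolist());print(C.mean(0))
C=C[[0,2,1,3]]
v=C[1]-C[0]+C[2]-C[3];w=C[3]-C[0]+C[2]-C[1];print(np.degrees([np.arctan2(-v[0],v[1]),np.arctan2(w[1],w[0])]),np.linalg.norm(v)/2,np.linalg.norm(w)/2)
c=np.array([.570,-.0025]);a=np.radians(5.4);ux=np.array([np.cos(a),np.sin(a)]);uy=np.array([-np.sin(a),np.cos(a)])
E_=onz('wrist',[(361,110),(355,182),(124,109),(136,184.5)],.0167)[:,:2]-c
print('shim top end in slab frame',np.c_[E_@ux,E_@uy].round(4).tolist())
for n,sx,sy in(('NL',-1,1),('NR',-1,-1),('FL',1,1),('FR',1,-1)):
  print(n,'press',(c+ux*sx*.06+uy*sy*.11).round(4),'shim end',(c+ux*sx*.06+uy*sy*.183).round(4))
E
```

```text
[[0.4913, -0.1399, 0.0414], [0.6481, 0.133, 0.0414], [0.468, 0.1139, 0.0414], [0.6706, -0.1257, 0.0414]]
[ 0.56949747 -0.00466162  0.0414    ]
[5.1068406  5.28556613] 0.257340425381605 0.1804897289260128
shim top end in slab frame [[-0.0586, 0.1812], [0.0588, 0.1837], [-0.063, -0.1895], [0.0604, -0.1876]]
NL press [0.4999 0.1014] shim end [0.493 0.174]
NR press [ 0.5206 -0.1177] shim end [ 0.5275 -0.1903]
FL press [0.6194 0.1127] shim end [0.6125 0.1853]
FR press [ 0.6401 -0.1064] shim end [ 0.647 -0.179]
```

View pics/w1c.png

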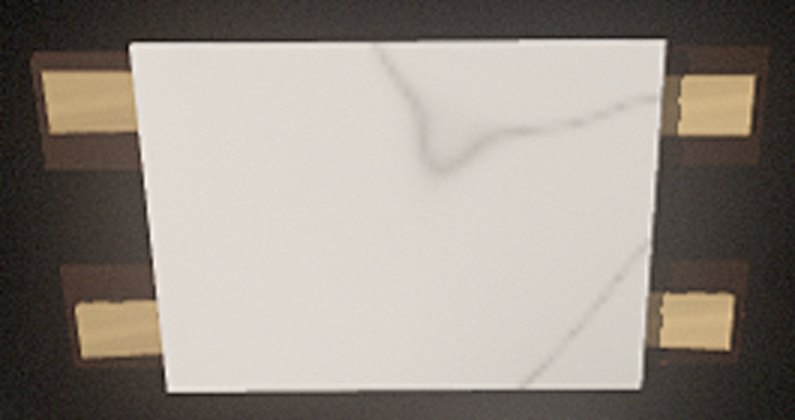

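```bash
python3 -m inch '[{"linear":[0.04,0.03,0.04],"roll":0},{"linear":[0.08,0.05,0.075],"roll":0},{"linear":[0.13,0.0626,0.094],"roll":0},{"linear":[0.19,0.0626,0.094],"roll":0},{"linear":[0.24,0.0626,0.094],"roll":0}]'; python3 -m inch '[{"linear":[0.012,0,0],"roll":0},{"linear":[0.016,0,0],"roll":0},{"linear":[0.016,0,0],"roll":0}]'
```

```text
time_s: 3.25
tcp_pos: [0.4976, 0.105, 0.0786]
eef_rot: [[0.0, -0.995, -0.095], [0.001, -0.095, 0.995], [-1.0, -0.0, 0.001]]
force: [1.0, 0.9, -0.3]
grip_width: 0.0001
time_s: 3.62
tcp_pos: [0.4994, 0.1034, 0.0654]
eef_rot: [[0.002, -0.996, -0.092], [0.001, -0.092, 0.996], [-1.0, -0.002, 0.001]]
force: [0.4, -0.6, 0.7]
grip_width: -0.0003
```

```bash
python3 -m inch '[{"linear":[0.004,0,0],"roll":0},{"linear":[0.004,0,0],"roll":0}]'; python3 -m inch '[{"linear":[0.002,0,0],"roll":0},{"linear":[0.002,0,0],"roll":0}]';python3 -m inch '[{"linear":[0.001,0,0],"roll":0},{"linear":[0.001,0,0],"roll":0}]'
```

```text
time_s: 3.88
tcp_pos: [0.4988, 0.1031, 0.0606]
eef_rot: [[0.001, -0.996, -0.092], [0.0, -0.092, 0.996], [-1.0, -0.001, 0.0]]
force: [0.1, -0.8, -0.4]
grip_width: 0.0
time_s: 4.12
tcp_pos: [0.4984, 0.1029, 0.058]
eef_rot: [[-0.0, -0.996, -0.092], [-0.0, -0.092, 0.996], [-1.0, 0.0, -0.0]]
force: [-1.3, 0.6, 0.3]
grip_width: 0.0001
time_s: 4.38
tcp_pos: [0.4984, 0.1029, 0.0569]
eef_rot: [[-0.0, -0.996, -0.092], [-0.0, -0.092, 0.996], [-1.0, 0.0, -0.0]]
force: [0.5, 0.2, 0.1]
grip_width: -0.0004
```

```bash
for i in 1 2; do python3 -m inch '[{"linear":[0.001,0,0],"roll":0},{"linear":[0.001,0,0],"roll":0}]' | grep -v rot; done
```

```text
time_s: 4.62
tcp_pos: [0.4984, 0.1029, 0.0559]
force: [0.6, 0.2, -0.7]
grip_width: -0.0001
time_s: 4.88
tcp_pos: [0.4984, 0.1029, 0.0549]
force: [-0.6, 0.6, -0.1]
grip_width: -0.0
```

```bash
for i in 1 2; do python3 -m inch '[{"linear":[0.001,0,0],"roll":0},{"linear":[0.001,0,0],"roll":0}]' | grep -v rot; done
```

```text
time_s: 5.12
tcp_pos: [0.4984, 0.1029, 0.0539]
force: [-0.4, 0.2, -0.2]
grip_width: -0.0002
time_s: 5.38
tcp_pos: [0.4984, 0.1029, 0.0529]
force: [0.2, -0.6, -0.1]
grip_width: 0.0002
```

```bash
python3 - <<'E'
from h import *
im=eyes.camera('side');a=im[110:260,170:350];cv2.imwrite('pics/s2.png',cv2.resize(a,None,fx=4,fy=4,interpolation=2))
print(proj('side',[.4984,.1029,.0359]),sensors.state()['force'],sensors.state()['ft_torque'])
E
```

```text
[[229.26492407 181.9177825 ]] [-0.77310014  0.47502264 -0.03775209] [-0.05769346 -0.0190491  -0.02161219]
```

View pics/s2.png

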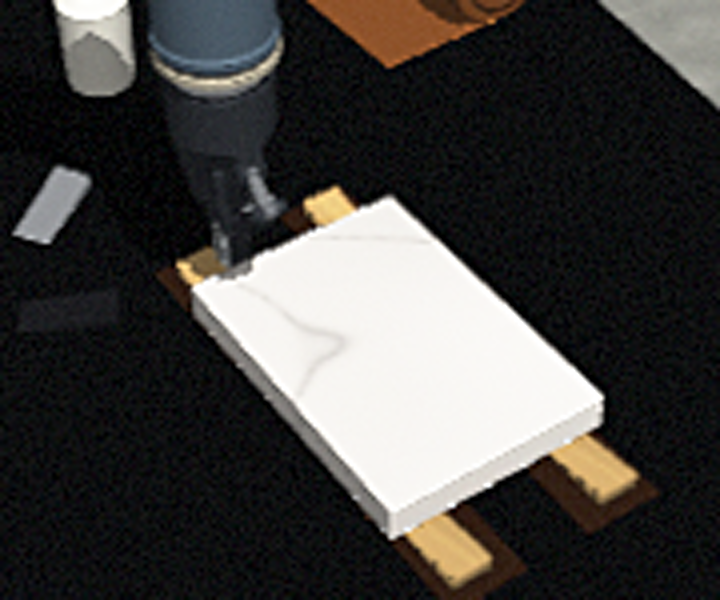

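```bash
python3 - <<'E'
from h import *
im=eyes.camera('scene');a=im[130:270,190:330];b=eyes.camera('wrist')
o=np.hstack([cv2.resize(a,(400,400),interpolation=2),cv2.resize(b[150:350,156:356],(400,400),interpolation=2)])
cv2.imwrite('pics/s3.png',o)
print(proj('scene',[.4984,.1029,.0359]),proj('wrist',[.4984,.1029,.0359]))
E
```

```text
[[283.90093044 210.00723986]] [[254.52650441 221.64994198]]
```

View pics/s3.png

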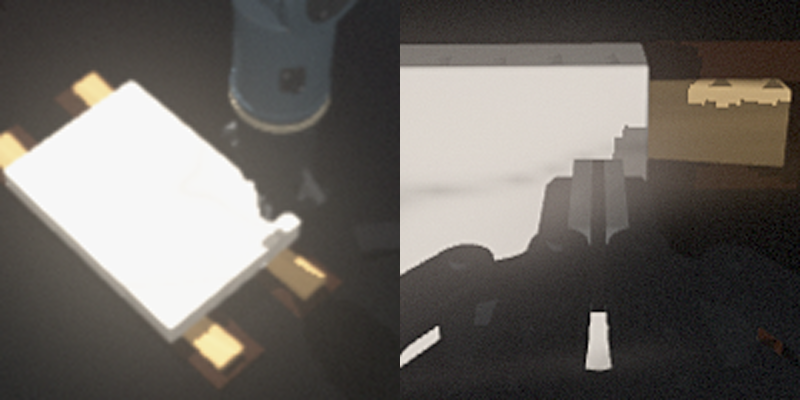

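The tips are over the slab but not touching it yet, and seem shorter than stated. I keep descending.

```bash
for i in 1 2 3; do python3 -m inch '[{"linear":[0.001,0,0],"roll":0},{"linear":[0.001,0,0],"roll":0}]' | grep -v rot; done
```

```text
time_s: 5.78
tcp_pos: [0.4984, 0.1029, 0.0519]
force: [-0.6, -0.3, 0.5]
grip_width: -0.0001
time_s: 6.02
tcp_pos: [0.4984, 0.1029, 0.0509]
force: [-0.5, 0.1, 0.4]
grip_width: 0.0001
time_s: 6.28
tcp_pos: [0.4984, 0.1029, 0.0499]
force: [0.2, 0.1, 0.5]
grip_width: 0.0
```

```bash
for i in 1 2 3; do python3 -m inch '[{"linear":[0.001,0,0],"roll":0},{"linear":[0.001,0,0],"roll":0}]' | grep -v rot; done
```

```text
time_s: 6.52
tcp_pos: [0.4984, 0.1029, 0.0489]
force: [-0.2, 0.5, -0.8]
grip_width: 0.0002
time_s: 6.78
tcp_pos: [0.4984, 0.1029, 0.0479]
force: [0.4, 1.2, 0.2]
grip_width: 0.0001
time_s: 7.02
tcp_pos: [0.4984, 0.1029, 0.0469]
force: [0.4, -0.3, 0.6]
grip_width: -0.0001
```

```bash
for i in 1 2 ; do python3 -m inch '[{"linear":[0.001,0,0],"roll":0},{"linear":[0.001,0,0],"roll":0}]' | grep -v rot; done
python3 - <<'E'
from h import *
im=eyes.camera('side');a=im[110:260,170:350];b=eyes.camera('wrist')
cv2.imwrite('pics/s4.png',np.hstack([cv2.resize(a,(480,400),interpolation=2)[:,:400],cv2.resize(b[150:350,156:356],(400,400),interpolation=2)]))
print(sensors.state()['force'])
E
```

```text
time_s: 7.28
tcp_pos: [0.4984, 0.1029, 0.0459]
force: [0.2, 0.5, -0.2]
grip_width: 0.0001
time_s: 7.52
tcp_pos: [0.4984, 0.1029, 0.0449]
force: [-0.8, 0.1, 0.9]
grip_width: 0.0
[ 0.00091035  0.23158997 -0.09706277]
```

View pics/s4.png

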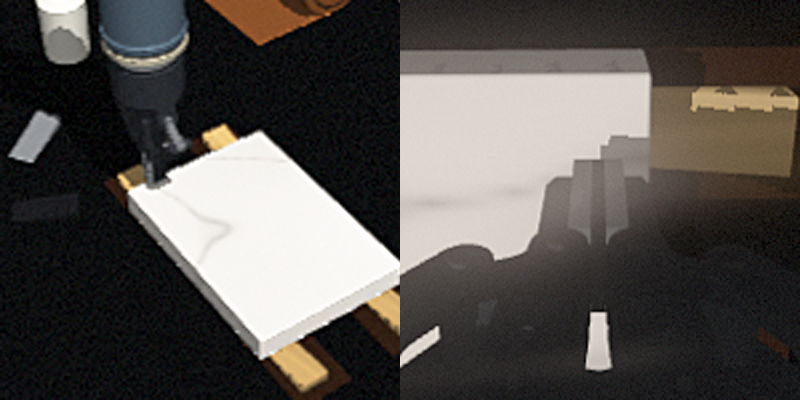

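```bash
python3 - <<'E'
from h import *
print(tri('scene',[(288,212)],'side',[(229.3,178.7)]))
im=eyes.camera('scene')
cv2.imwrite('pics/s5.png',np.hstack([cv2.resize(im[190:230,265:305],(400,400),interpolation=0)]))
c=eyes.calibration('wrist');r=cv2.Rodrigues(np.array(c['rvec'],float))[0];t=np.array(c['tvec']).reshape(3);print('wristcam',-r.T@t,r[2])
for z in (.028,.036,.044,.052,.06):
  P=[[.4984+dx,.1029,z] for dx in (-.011,0,.011)]
  print(z,proj('wrist',P).round(1).tolist(),proj('scene',P).round(1).tolist(),proj('side',P).round(1).tolist())
E
```

```text
[[0.4996675  0.11490447 0.03936194]]
wristcam [0.42099215 0.09582272 0.19919902] [ 0.30425351  0.02847325 -0.95216546]
0.028 [[256.1, 206.3], [254.5, 221.7], [253.0, 236.6]] [[286.7, 209.5], [283.8, 211.5], [280.9, 213.4]] [[226.1, 185.1], [229.4, 183.8], [232.7, 182.6]]
0.036 [[256.1, 211.0], [254.5, 226.9], [253.0, 242.3]] [[286.8, 208.0], [283.9, 210.0], [281.0, 211.9]] [[225.9, 183.1], [229.3, 181.9], [232.6, 180.6]]
0.044 [[256.2, 216.0], [254.5, 232.6], [252.9, 248.6]] [[286.9, 206.5], [284.0, 208.5], [281.1, 210.4]] [[225.7, 181.2], [229.1, 179.9], [232.4, 178.7]]
0.052 [[256.3, 221.6], [254.5, 238.9], [252.8, 255.4]] [[287.1, 205.0], [284.1, 206.9], [281.2, 208.9]] [[225.6, 179.2], [228.9, 178.0], [232.3, 176.7]]
0.06 [[256.4, 227.7], [254.5, 245.7], [252.8, 262.9]] [[287.2, 203.4], [284.3, 205.4], [281.3, 207.4]] [[225.4, 177.3], [228.8, 176.0], [232.1, 174.8]]
```

View pics/s5.png

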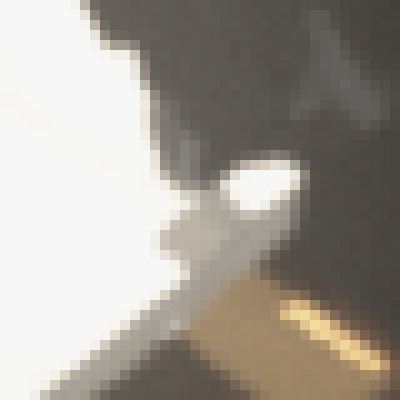

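```bash
for i in 1 2 3 4; do python3 -m inch '[{"linear":[0.001,0,0],"roll":0},{"linear":[0.001,0,0],"roll":0}]' | grep -v rot|grep -v grip; done
```

```text
time_s: 7.92
tcp_pos: [0.4984, 0.1029, 0.0439]
force: [0.2, 0.9, 0.0]
time_s: 8.18
tcp_pos: [0.4984, 0.1029, 0.0429]
force: [-0.9, -0.1, -0.6]
time_s: 8.43
tcp_pos: [0.4984, 0.1029, 0.0419]
force: [-0.1, -0.3, 0.1]
time_s: 8.68
tcp_pos: [0.4984, 0.1029, 0.0409]
force: [-0.1, 0.2, 0.7]
```

```bash
for i in 1 2 3 4; do python3 -m inch '[{"linear":[0.001,0,0],"roll":0},{"linear":[0.001,0,0],"roll":0}]' | grep -v rot|grep -v grip; done
```

```text
time_s: 8.93
tcp_pos: [0.4984, 0.1029, 0.0399]
force: [-0.1, 0.4, 0.2]
time_s: 9.18
tcp_pos: [0.4984, 0.1029, 0.0389]
force: [-0.3, -0.4, 0.1]
time_s: 9.43
tcp_pos: [0.4984, 0.1029, 0.0379]
force: [-0.0, -0.1, 0.4]
time_s: 9.68
tcp_pos: [0.4984, 0.1029, 0.0369]
force: [0.3, 0.2, 0.1]
```

```bash
python3 - <<'E'
from h import *
im=eyes.camera('side');a=im[150:210,200:260];b=eyes.camera('wrist');c=eyes.camera('scene')[185:235,260:310]
R=lambda q:cv2.resize(q,(400,400),interpolation=2)
cv2.imwrite('pics/s6.png',np.hstack([R(a),R(b[150:350,156:356])]));cv2.imwrite('pics/s6b.png',R(c))
s=sensors.state();print(s['force'],s['grip_width'],s['ft_torque'],s['joint_torque'])
E
```

```text
[-0.02742325 -0.91622475  0.05458763] -0.00021073137777745553 [-0.00975316  0.00624968  0.02441385] [ 1.99158036e-03 -6.30046678e+01  4.38090295e+00 -1.44434130e+01
  7.92440056e-03  1.45469687e-03  2.30268424e-04]
```

View pics/s6.png

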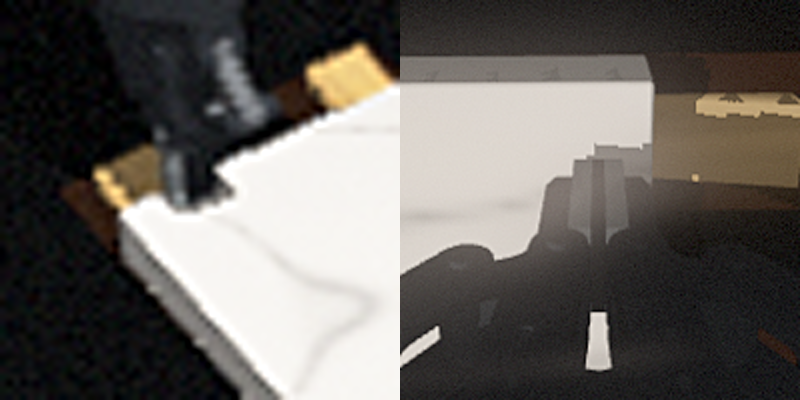

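View pics/s6b.png

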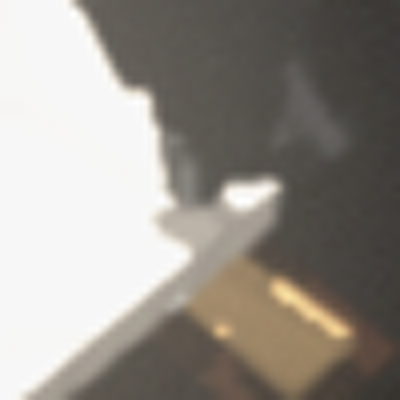

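The shadow gap is closing steadily: 35 px, then 23, then 13 over 16 mm of descent. I expect contact near TCP z = 0.027, so I continue.

```bash
python3 -m inch '[{"linear":[0.002,0,0],"roll":0},{"linear":[0.004,0,0],"roll":0},{"linear":[0.004,0,0],"roll":0}]' | grep -v rot;  for i in 1 2 3 ; do python3 -m inch '[{"linear":[0.001,0,0],"roll":0},{"linear":[0.001,0,0],"roll":0}]' | grep -v rot|grep -v grip; done
```

```text
time_s: 10.2
tcp_pos: [0.4983, 0.1029, 0.0328]
force: [-0.9, -0.2, -0.7]
grip_width: 0.0001
time_s: 10.45
tcp_pos: [0.4984, 0.1029, 0.0319]
force: [0.2, -0.0, 0.0]
time_s: 10.7
tcp_pos: [0.4984, 0.1029, 0.031]
force: [-0.3, 0.3, 0.2]
time_s: 10.95
tcp_pos: [0.4984, 0.1029, 0.0299]
force: [-0.6, -0.0, -0.1]
```

```bash
 for i in 1 2 3 4; do python3 -m inch '[{"linear":[0.001,0,0],"roll":0},{"linear":[0.001,0,0],"roll":0}]' | grep -v rot|grep -v grip; done
python3 - <<'E'
from h import *
im=eyes.camera('side');a=im[150:210,200:260];b=eyes.camera('wrist')
R=lambda q:cv2.resize(q,(400,400),interpolation=2)
cv2.imwrite('pics/s7.png',np.hstack([R(a),R(b[150:350,156:356])]))
E
```

```text
time_s: 11.2
tcp_pos: [0.4983, 0.103, 0.029]
force: [-0.8, 0.9, 1.5]
time_s: 11.45
tcp_pos: [0.4982, 0.1031, 0.028]
force: [-2.8, 1.3, 3.3]
time_s: 11.7
tcp_pos: [0.498, 0.1031, 0.027]
force: [-3.9, 1.5, 7.6]
time_s: 11.95
tcp_pos: [0.498, 0.1031, 0.0267]
force: [-6.7, 0.9, 17.7]
```

View pics/s7.png

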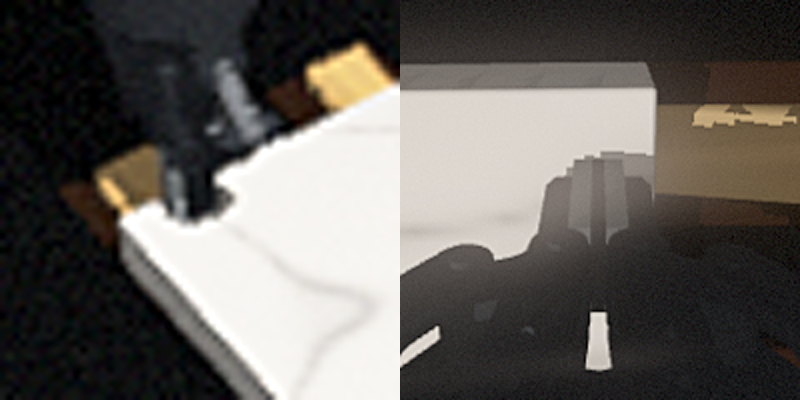

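Near left: contact at about z 0.029, rising to 17.7 N by 0.0267, so it gave about 2 mm. I need the other corners to compare. Far left is next.

```bash
python3 -m inch '[{"linear":[-0.012,0,0],"roll":0},{"linear":[-0.012,-0.06,0],"roll":0},{"linear":[-0.012,-0.12,0],"roll":0},{"linear":[-0.006,-0.12,0],"roll":0},{"linear":[-0.006,-0.12,0],"roll":0}]'|grep -v rot; for i in 1 2 3 4; do python3 -m inch '[{"linear":[0.001,0,0],"roll":0},{"linear":[0.001,0,0],"roll":0}]' | grep -v rot|grep -v grip; done
```

```text
time_s: 12.68
tcp_pos: [0.6171, 0.1135, 0.0313]
force: [-0.2, -0.6, 1.1]
grip_width: -0.0
time_s: 12.92
tcp_pos: [0.6172, 0.114, 0.0312]
force: [-0.0, 1.2, -0.3]
time_s: 13.18
tcp_pos: [0.6178, 0.114, 0.0301]
force: [0.8, 0.2, 0.2]
time_s: 13.42
tcp_pos: [0.6179, 0.114, 0.0299]
force: [-3.9, -0.8, 10.1]
time_s: 13.68
tcp_pos: [0.618, 0.114, 0.0297]
force: [-6.7, -0.8, 19.8]
```

Far left is stiff: 20 N for 0.2 mm. Next I check far right, then near right.

```bash
python3 -m inch '[{"linear":[-0.012,0,-0.03],"roll":0},{"linear":[-0.012,0,-0.09],"roll":0},{"linear":[-0.012,0,-0.15],"roll":0},{"linear":[-0.012,0,-0.21],"roll":0},{"linear":[-0.006,0,-0.22],"roll":0}]'|grep -v rot; for i in 1 2 3 4; do python3 -m inch '[{"linear":[0.001,0,0],"roll":0},{"linear":[0.001,0,0],"roll":0}]' | grep -v rot|grep -v grip; done
```

```text
time_s: 14.3
tcp_pos: [0.6381, -0.1122, 0.0346]
force: [0.4, 0.8, 0.1]
grip_width: 0.0001
time_s: 14.55
tcp_pos: [0.6382, -0.1027, 0.0328]
force: [0.5, 1.0, -0.1]
time_s: 14.8
tcp_pos: [0.6383, -0.1038, 0.032]
force: [0.8, 0.4, 0.4]
time_s: 15.05
tcp_pos: [0.6382, -0.1049, 0.0309]
force: [-0.0, -0.2, 0.2]
time_s: 15.3
tcp_pos: [0.6383, -0.1051, 0.0302]
force: [-0.7, 0.4, 2.9]
```

```bash
python3 -m inch '[{"linear":[0.001,0,0],"roll":0},{"linear":[0.001,0,0],"roll":0}]' | grep -v rot|grep -v grip; python3 -m inch '[{"linear":[-0.01,0,0],"roll":0},{"linear":[-0.01,0.06,0],"roll":0},{"linear":[-0.01,0.12,0],"roll":0},{"linear":[-0.005,0.12,0],"roll":0},{"linear":[-0.005,0.12,0],"roll":0}]'|grep -v rot; for i in 1 2 3 4 5; do python3 -m inch '[{"linear":[0.001,0,0],"roll":0},{"linear":[0.001,0,0],"roll":0}]' | grep -v rot|grep -v grip; done
```

```text
time_s: 15.55
tcp_pos: [0.6384, -0.1051, 0.03]
force: [-3.2, 1.2, 11.6]
time_s: 16.18
tcp_pos: [0.5197, -0.1162, 0.0343]
force: [0.4, -0.1, 0.2]
grip_width: -0.0003
time_s: 16.42
tcp_pos: [0.5197, -0.116, 0.0329]
force: [0.0, 0.1, -0.2]
time_s: 16.68
tcp_pos: [0.5188, -0.1161, 0.0319]
force: [-0.3, -0.8, 0.5]
time_s: 16.92
tcp_pos: [0.5187, -0.1161, 0.0309]
force: [-0.6, -0.1, 0.0]
time_s: 17.18
tcp_pos: [0.5187, -0.1162, 0.03]
force: [-0.3, -0.6, 0.2]
time_s: 17.42
tcp_pos: [0.5187, -0.1162, 0.0297]
force: [-2.3, 0.6, 11.3]
```

Only near left gives; the other three take 11 N or more with under 0.4 mm. The tip length reads as about TCP + 11.5 mm in z. I'll look at the look-alikes' positions and the joints before moving.

```bash
python3 - <<'E'
from h import *
s=sensors.state();print(np.round(s['joints'],2),s['tcp_pos'],s['time_s'])
print(onz('scene',[(347,247),(327,213)],.01),onz('side',[(183,161),(187,188)],.01))
E
python3 -m inch '[{"linear":[-0.05,0,0],"roll":10},{"linear":[-0.09,0.01,0.03],"roll":20},{"linear":[-0.09,0.02,0.09],"roll":30},{"linear":[-0.09,0.03,0.15],"roll":40},{"linear":[-0.09,0.03,0.21],"roll":50}]'
```

```text
[ 0.05  0.63  0.12  2.02 -0.15  0.5   1.94] [ 0.51874218 -0.11616528  0.02974374] 17.425
[[0.42625049 0.29412382 0.01      ]
 [0.39290906 0.1769972  0.01      ]] [[0.42041651 0.28862469 0.01      ]
 [0.38543172 0.16631572 0.01      ]]
time_s: 18.05
tcp_pos: [0.4686, 0.0918, 0.1193]
eef_rot: [[0.0, -0.706, 0.708], [0.0, 0.708, 0.706], [-1.0, 0.0, 0.0]]
force: [1.5, 1.7, -0.0]
grip_width: 0.0002
```

```bash
python3 - <<'E'
from h import *
s=sensors.state();print(np.round(s['joints'],2),s['tcp_pos'],s['time_s'])
R=np.array(s['eef_rot']);d=np.array([.490,.2135,.06])-s['tcp_pos'];print((R.T@d).round(4), np.degrees(np.arctan2(R[1,1],R[0,1])))
E
```

```text
[-0.62  0.46  0.47  2.09 -0.33  0.67  0.85] [0.4685715  0.09179177 0.11927808] 18.05
[0.0593 0.071  0.1011] 134.9207890421394
```

```bash
python3 -m inch '[{"linear":[0,0.03,0.04],"roll":10},{"linear":[0,0.06,0.08],"roll":20},{"linear":[0.02,0.071,0.101],"roll":30},{"linear":[0.059,0.071,0.101],"roll":39.6},{"linear":[0.059,0.071,0.101],"roll":39.6}]'
python3 - <<'E'
from h import *
s=sensors.state();print(np.round(s['joints'],2),s['tcp_pos'],s['time_s'])
b=eyes.camera('wrist');cv2.imwrite('pics/w8.png',b)
im=eyes.camera('side');cv2.imwrite('pics/s8.png',cv2.resize(im[90:240,150:330],(720,600),interpolation=2))
a=np.radians(5.3);ux=np.array([np.cos(a),np.sin(a)]);uy=np.array([-np.sin(a),np.cos(a)])
p=np.array(s['tcp_pos'])[:2]-[.570,-.003];print('tcp slab frame',p@ux,p@uy)
print(proj('wrist',[[.493,.174,.016],[*( np.array([.57,-.003])-.075*ux+.183*uy),.016],[*( np.array([.57,-.003])-.045*ux+.183*uy),.016]]))
print(finder.spot_in('wrist','end_near_left')[:4])
E
```

```text
time_s: 18.68
tcp_pos: [0.4882, 0.2116, 0.058]
eef_rot: [[-0.004, -0.101, 0.995], [-0.003, 0.995, 0.101], [-1.0, -0.002, -0.004]]
force: [0.2, -0.6, 0.1]
grip_width: -0.0001
[-0.88  0.66  0.59  2.01 -0.59  0.66  0.21] [0.4882278  0.21164939 0.05801917] 18.675
tcp slab frame -0.061595310027613835 0.22128504200397767
[[252.93257601 251.13164068]
 [234.53067776 251.37818465]
 [272.12671872 251.68059598]]
[{'bbox': [120.3, 32.7, 227.2, 136.6], 'confidence': 0.87}, {'bbox': [82.3, 200.8, 178.9, 276.8], 'confidence': 0.82}]
```

View pics/w8.png

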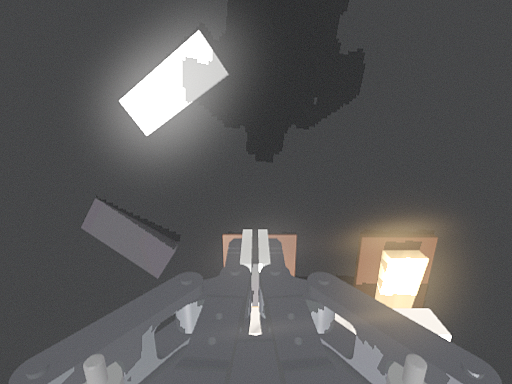

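View pics/s8.png

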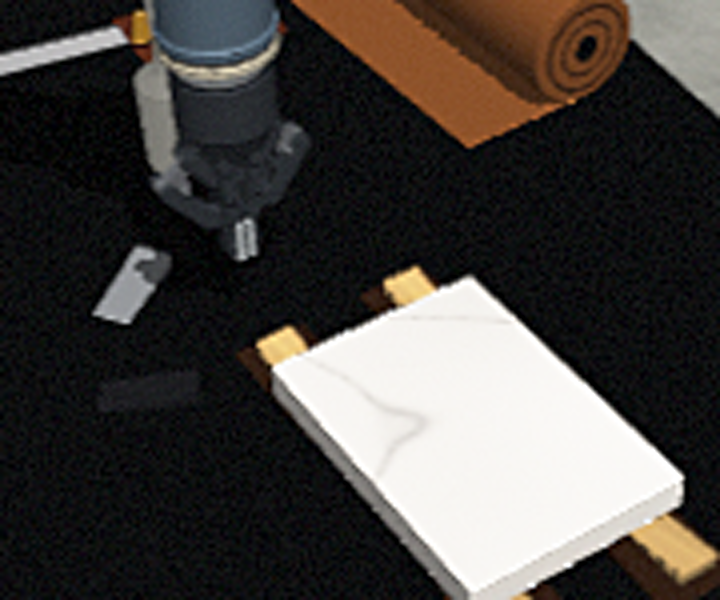

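The wrist view shows the near-left pad at (223–297, 234 and below) straight ahead of the closed tips at (256,232). The far-left shim is at (403,275), and the black (130,237) and grey (174,83) blocks are clear. The target is the light-wood shim on the pad at the near-left corner. I descend outside it.

```bash
python3 -m inch '[{"linear":[0.03,0,0.0],"roll":0},{"linear":[0.05,0,0],"roll":0},{"linear":[0.058,0,0],"roll":0},{"linear":[0.058,0,0],"roll":0}]'
python3 -m inch '[{"linear":[0.003,0,0],"roll":0},{"linear":[0.003,0,0],"roll":0}]'
python3 - <<'E'
from h import *
s=sensors.state();print(s['tcp_pos'],s['time_s'])
a=np.radians(5.3);ux=np.array([np.cos(a),np.sin(a)]);uy=np.array([-np.sin(a),np.cos(a)])
p=np.array(s['tcp_pos'])[:2]-[.570,-.003];print('tcp slab frame',p@ux,p@uy)
b=eyes.camera('wrist');im=eyes.camera('side')
cv2.imwrite('pics/s9.png',np.hstack([cv2.resize(im[130:210,190:270],(400,400),interpolation=2),cv2.resize(b[180:330,180:330],(400,400))]))
E
```

```text
time_s: 19.32
tcp_pos: [0.4906, 0.2118, 0.0028]
eef_rot: [[0.001, -0.099, 0.995], [0.001, 0.995, 0.099], [-1.0, 0.001, 0.001]]
force: [0.3, -0.9, 0.9]
grip_width: -0.0003
time_s: 19.58
tcp_pos: [0.4903, 0.2121, -0.0006]
eef_rot: [[0.001, -0.099, 0.995], [0.0, 0.995, 0.099], [-1.0, 0.0, 0.001]]
force: [-0.0, -0.4, -0.4]
grip_width: -0.0001
[ 0.4903339   0.21210221 -0.00055379] 19.575
tcp slab frame -0.05945638675333612 0.22154138990748024
```

View pics/s9.png

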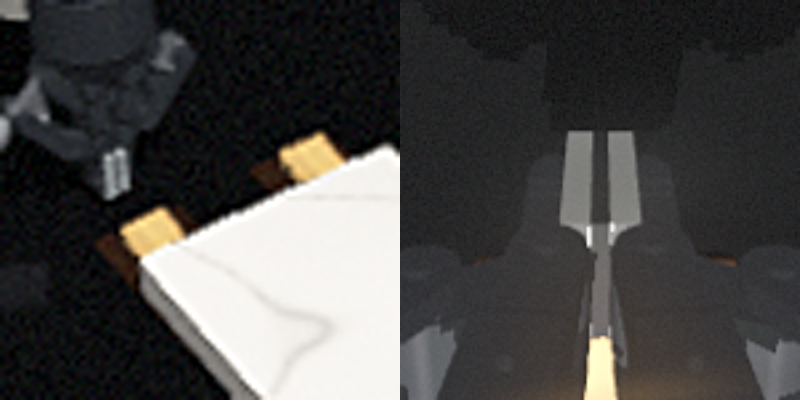

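```bash
python3 -m inch '[{"linear":[0.003,0,0],"roll":0},{"linear":[0.0045,0,0],"roll":0},{"linear":[0.0045,0,0],"roll":0}]'|grep -v rot
python3 -m inch '[{"linear":[0,-0.01,0],"roll":0},{"linear":[0,-0.02,0],"roll":0},{"linear":[0,-0.024,0],"roll":0},{"linear":[0,-0.024,0],"roll":0}]'|grep -v rot
python3 -m inch '[{"linear":[0,-0.002,0],"roll":0},{"linear":[0,-0.004,0],"roll":0},{"linear":[0,-0.006,0],"roll":0},{"linear":[0,-0.008,0],"roll":0},{"linear":[0,-0.008,0],"roll":0}]'|grep -v rot
python3 - <<'E'
from h import *
s=sensors.state();print(s['tcp_pos'],s['time_s'])
a=np.radians(5.3);ux=np.array([np.cos(a),np.sin(a)]);uy=np.array([-np.sin(a),np.cos(a)])
p=np.array(s['tcp_pos'])[:2]-[.570,-.003];print('tcp slab frame',p@ux,p@uy)
b=eyes.camera('wrist');im=eyes.camera('side')
cv2.imwrite('pics/s10.png',np.hstack([cv2.resize(im[130:210,190:270],(400,400),interpolation=2),cv2.resize(b[180:330,180:330],(400,400))]))
E
```

```text
time_s: 20.05
tcp_pos: [0.49, 0.2119, -0.0057]
force: [-0.1, 0.2, -0.1]
grip_width: 0.0001
time_s: 20.55
tcp_pos: [0.4926, 0.1875, -0.0054]
force: [-0.3, 1.8, 0.8]
grip_width: -0.0001
time_s: 21.18
tcp_pos: [0.4933, 0.1799, -0.0055]
force: [-0.5, -0.5, -0.6]
grip_width: 0.0002
[ 0.49333812  0.17991014 -0.00547132] 21.175
tcp slab frame -0.05943860921939049 0.1892094515434568
```

View pics/s10.png

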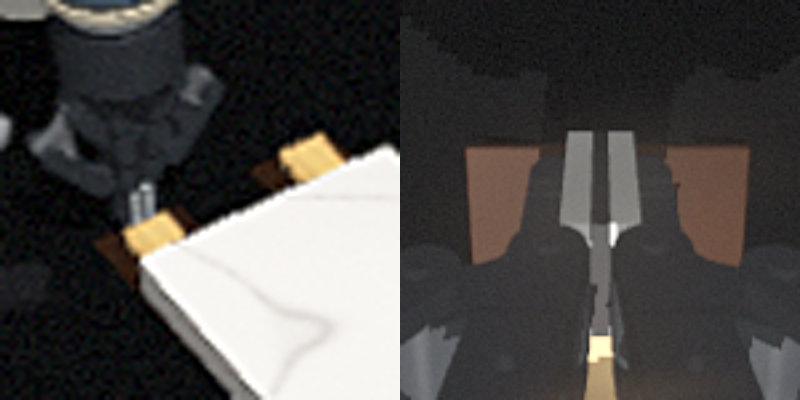

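The tips are behind the shim end, centred on the pad. I push in.

```bash
for i in 1 2; do python3 -m inch '[{"linear":[0,-0.002,0],"roll":0},{"linear":[0,-0.004,0],"roll":0},{"linear":[0,-0.006,0],"roll":0},{"linear":[0,-0.006,0],"roll":0}]'|grep -v rot; done
python3 - <<'E'
from h import *
im=eyes.camera('side');c=eyes.camera('scene')
cv2.imwrite('pics/s11.png',np.hstack([cv2.resize(im[130:210,190:270],(400,400),interpolation=2),cv2.resize(c[190:250,255:315],(400,400),interpolation=2)]))
E
```

```text
time_s: 21.78
tcp_pos: [0.4939, 0.1738, -0.0055]
force: [0.0, 0.4, -0.4]
grip_width: 0.0002
time_s: 22.28
tcp_pos: [0.4945, 0.1679, -0.0055]
force: [0.3, 0.6, 0.2]
grip_width: -0.0002
```

View pics/s11.png

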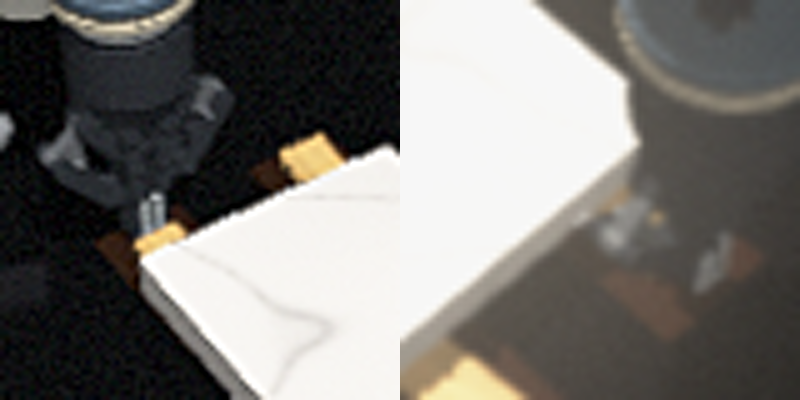

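The shim is sliding in freely. From here I go 1–2 mm at a time and watch fy.

```bash
for i in 1 2 3; do python3 -m inch '[{"linear":[0,-0.001,0],"roll":0},{"linear":[0,-0.001,0],"roll":0}]'|grep -v rot|grep -v grip; done
```

```text
time_s: 22.62
tcp_pos: [0.4946, 0.1671, -0.0055]
force: [-0.2, 0.3, 0.3]
time_s: 22.88
tcp_pos: [0.4947, 0.1661, -0.0055]
force: [0.5, 0.2, -0.3]
time_s: 23.12
tcp_pos: [0.4948, 0.1651, -0.0055]
force: [0.1, -0.4, 0.5]
```

```bash
for i in 1 2; do python3 -m inch '[{"linear":[0,-0.001,0],"roll":0},{"linear":[0,-0.001,0],"roll":0}]'|grep -v rot|grep -v grip; done
```

```text
time_s: 23.38
tcp_pos: [0.4948, 0.1642, -0.0055]
force: [0.2, 0.2, -0.0]
time_s: 23.62
tcp_pos: [0.4949, 0.1634, -0.0055]
force: [-0.7, 2.7, -0.7]
```

```bash
for i in 1 2; do python3 -m inch '[{"linear":[0,-0.0005,0],"roll":0},{"linear":[0,-0.0005,0],"roll":0}]'|grep -v rot|grep -v grip; done
```

```text
time_s: 23.88
tcp_pos: [0.495, 0.163, -0.0055]
force: [-0.7, 3.1, 0.2]
time_s: 24.12
tcp_pos: [0.495, 0.1626, -0.0055]
force: [-0.4, 4.4, -0.0]
```

```bash
for i in 1 2; do python3 -m inch '[{"linear":[0,-0.0005,0],"roll":0},{"linear":[0,-0.0005,0],"roll":0}]'|grep -v rot|grep -v grip; done
```

```text
time_s: 24.38
tcp_pos: [0.4951, 0.1622, -0.0055]
force: [-1.1, 6.5, -0.5]
time_s: 24.62
tcp_pos: [0.495, 0.1619, -0.0055]
force: [-0.9, 6.7, 0.3]
```

```bash
for i in 1; do python3 -m inch '[{"linear":[0,-0.0006,0],"roll":0},{"linear":[0,-0.0006,0],"roll":0}]'|grep -v rot|grep -v grip; done; python3 -c "
from h import *
im=eyes.camera('side');c=eyes.camera('scene');print(sensors.state()['force'])
cv2.imwrite('pics/s12.png',np.hstack([cv2.resize(im[130:210,190:270],(400,400),interpolation=2),cv2.resize(c[190:250,255:315],(400,400),interpolation=2)]))"
```

```text
time_s: 24.88
tcp_pos: [0.4951, 0.1616, -0.0055]
force: [-1.0, 7.5, -0.3]
[-0.40709978  7.10084891  0.56359691]
```

View pics/s12.png

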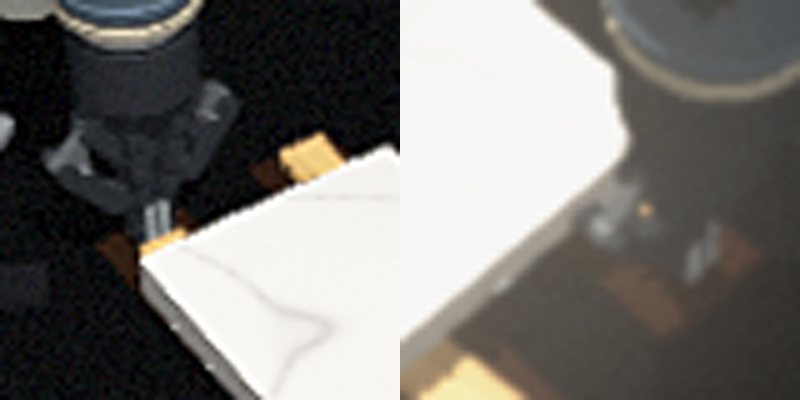

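```bash
for i in 1 2; do python3 -m inch '[{"linear":[0,-0.0006,0],"roll":0},{"linear":[0,-0.0006,0],"roll":0}]'|grep -v rot|grep -v grip; done
```

```text
time_s: 25.22
tcp_pos: [0.4951, 0.1614, -0.0055]
force: [-0.0, 8.0, 0.2]
time_s: 25.48
tcp_pos: [0.4951, 0.1611, -0.0055]
force: [-0.5, 9.6, 0.7]
```

The push reached 9.6 N, so the shim is set. I back out, lift, and go to the press point.

```bash
python3 -m inch '[{"linear":[0,0.015,0],"roll":0},{"linear":[0,0.045,0],"roll":0},{"linear":[-0.03,0.045,0],"roll":0},{"linear":[-0.085,0.045,0],"roll":0},{"linear":[-0.12,0.045,0],"roll":0}]'|grep -v rot
python3 - <<'E'
from h import *
s=sensors.state();print(s['tcp_pos'],s['time_s'])
for n in('side','scene'):
  cv2.imwrite(f'pics/{n}13.png',eyes.camera(n))
a=cv2.imread('pics/scene13.png')[135:275,190:330];b=cv2.imread('pics/side13.png')[130:270,190:330]
cv2.imwrite('pics/s13.png',np.hstack([cv2.resize(b,(400,400),interpolation=2),cv2.resize(a,(400,400),interpolation=2)]))
E
```

```text
time_s: 26.1
tcp_pos: [0.4913, 0.2039, 0.1165]
force: [-0.1, 0.5, -0.1]
grip_width: -0.0
[0.49130604 0.20388779 0.11647085] 26.1
```

View pics/s13.png

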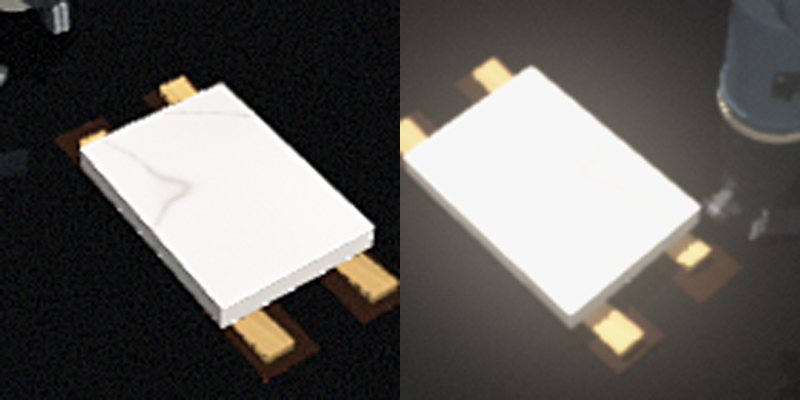

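The near-left shim now sits deeper, at (94,137) in the side view and (690,252) in the scene view. The slab looks to be in place. Now the check press.

```bash
python3 -m inch '[{"linear":[0,-0.055,-0.002],"roll":0},{"linear":[0.02,-0.1016,-0.003],"roll":0},{"linear":[0.06,-0.1016,-0.003],"roll":0},{"linear":[0.08,-0.1016,-0.003],"roll":0},{"linear":[0.08,-0.1016,-0.003],"roll":0}]'|grep -v rot;python3 -m inch '[{"linear":[0.002,0,0],"roll":0},{"linear":[0.002,0,0],"roll":0}]'|grep -v rot
```

```text
time_s: 26.82
tcp_pos: [0.4967, 0.1021, 0.0329]
force: [-0.5, -0.7, 0.8]
grip_width: -0.0
time_s: 27.08
tcp_pos: [0.4983, 0.103, 0.0331]
force: [0.7, 0.4, 0.6]
grip_width: 0.0002
```

```bash
for i in 1 2 3 4; do python3 -m inch '[{"linear":[0.001,0,0],"roll":0},{"linear":[0.001,0,0],"roll":0}]' | grep -v rot|grep -v grip; done
```

```text
time_s: 27.32
tcp_pos: [0.4981, 0.1029, 0.0318]
force: [-0.0, 0.5, -0.2]
time_s: 27.58
tcp_pos: [0.4979, 0.1028, 0.0305]
force: [-0.1, 0.8, -0.8]
time_s: 27.82
tcp_pos: [0.498, 0.1028, 0.0299]
force: [-1.0, 0.3, 7.7]
time_s: 28.08
tcp_pos: [0.4981, 0.1028, 0.0297]
force: [-4.9, -0.4, 21.9]
```

Solid: 21.9 N at z 0.0297, where it sank below 0.027 before. I hold briefly, lift off, and take a final look.

```bash
python3 -m inch '[{"linear":[0,0,0],"roll":0},{"linear":[0,0,0],"roll":0}]'|grep -v rot; python3 -m inch '[{"linear":[-0.01,0,0],"roll":0},{"linear":[-0.06,0,0],"roll":0},{"linear":[-0.12,0,0],"roll":0},{"linear":[-0.18,0,0],"roll":0},{"linear":[-0.2,0,0],"roll":0}]'|grep -v rot
python3 - <<'E'
from h import *
for n in('side','scene'):
  cv2.imwrite(f'pics/{n}14.png',eyes.camera(n))
for n in ('side','scene'):
  f=cv2.imread(f'pics/{n}14.png');g=cv2.imread(f'pics/{n}0.png')
  x,y=(190,130) if n=='side' else (185,135)
  o=np.hstack([cv2.resize(q[y:y+140,x:x+140],(400,400),interpolation=2) for q in(g,f)]);cv2.imwrite(f'pics/{n}14c.png',o)
E
```

```text
time_s: 28.32
tcp_pos: [0.4981, 0.1028, 0.0297]
force: [-5.7, 0.6, 21.2]
grip_width: 0.0
time_s: 28.95
tcp_pos: [0.4992, 0.1025, 0.232]
force: [-1.1, -0.4, -0.9]
grip_width: 0.0001
```

View pics/side14c.png

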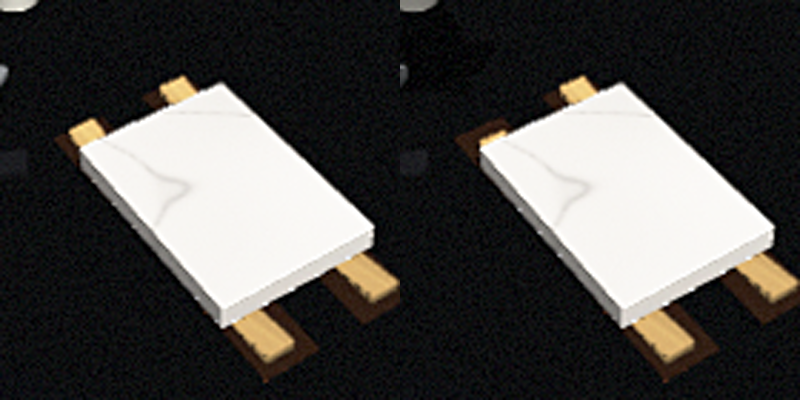

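View pics/scene14c.png

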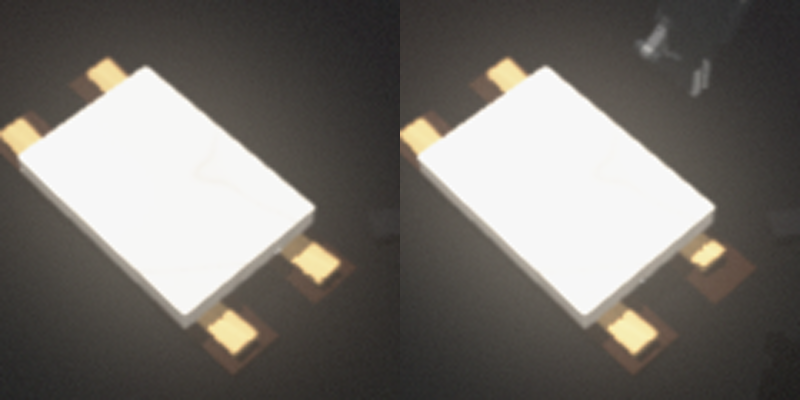

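In both views, before (left) and after (right), the slab and the other three shims are unmoved. Only the near-left shim is further in.

```bash
python3 -c "
from cell import job; print(job.finish_job())"
```

```text
the job is handed in; nothing more can be done
None
```

The near-left corner was the loose one. Its shim is now set snug under the slab, the final check press found the corner solid, and the job is handed in at about 29 s of the 61 s allowed.

- **Finding the corner:** I pressed all four corners with closed fingertips. Near left sank about 2–3 mm by 8 N. The other three took 11–20 N with at most about 0.3 mm of give.
- **Setting the shim:** I pushed the near-left light-wood shim inwards along the slab's y. It slid freely, then wedged, and I stopped at 9.6 N.
- **Final press:** I pressed near left again and held at about 22 N. It stayed at the same height as the supported corners (TCP z 0.0297, against 0.0267 before). Before and after pictures show no visible movement of the slab, the other shims or the look-alike blocks. I did not re-check the maul, jar and stamp block in the last pictures, but nothing pressed against them.
- **What disagreed:**
  - The text says the fingertips stand 17 mm ahead of the TCP. Contact showed them about 11 mm behind it, so I worked from the measured contact height.
  - The near-left corner began to yield at about 3 N, a little under the stated 4 to 8 N.

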